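# Draw the screw tray out of its rack lane with the pull hook

## Task

Take the pull hook from its rest, put its tip down through the steel eye on the front of the screw tray and draw that tray forward along its lane until it comes up firmly against the stop bar, keeping it pulled snug there for about a second and never pulling hard (stay under about 20 N). Then unhook, leaving the tray there, and lay the hook back in its rest as it was. Only the hook may touch the tray; leave the other tray and everything else where it is.

Things in the scene. Friction and masses are not known exactly. Their poses are not given: they have to be found in the camera images.
- hook: Pull hook, 0.14 kg: dark wooden handle 94 (x) x 18 (y) x 26 mm (z), origin at the handle's centre; a 7 mm steel rod leaves it along +x at origin height to x = 150 mm, then bends down (-z), leaning back 3 mm, to the tip. Starts lying in its rest, tip hanging down. Grip it firmly at mid-handle from above, fingers closing along its y.
- tip (a point): Lowest point of the hook's tip, at (147, 0, -43.5) mm in the hook's frame; its frame is parallel to the hook's.
- rest: Fixed plywood rest of the hook: base 100 x 70 x 10 mm, origin at the centre of its underside. Two saddles, 10 mm long, at x = -37 and +37 mm, 64 mm free between them for the fingers; saddle floors at z = 52 mm between cheeks 26 mm apart rising to z = 68 mm. The hook lies in it with its origin at (0, 0, 65) mm and its x along the rest's x.
- tray: The tray to draw out: loose open wooden box 150 (x) x 100 (y) x 50 mm (z) full of screws, 0.35 to 0.7 kg, origin at the centre of its underside; its front faces -x and carries the eye. It may be in either lane of the rack. Drawn along its lane it drags with a friction of 2 to 7 N.
- eye (a point): Centre of the steel eye on the tray's front, at (-100, 0, 34) mm in the tray's frame: a horizontal ring of 6 mm round bar, opening 24 mm, outer diameter 36 mm, axis vertical (z). A shank joins it to the tray's front face, 25 mm behind the centre.
- tray_plain: The other tray, same box, filled with black plugs, a flat label plate on its front and no eye. It stays in its lane.
- rack: Fixed two-lane tray rack 340 (x) x 244 mm (y), origin at the centre of its underside, front at -x; floor top at z = 10 mm. Lanes along x, centred at y = +58 and -58 mm, 104 mm wide; rails 32 mm high from x = -85 to 170 mm. Steel deck, top at z = 84 mm, over x = 25 to 170 mm. The tray is drawn out towards -x, 75 to 155 mm from its start.
- gate: Front of the rack, origin and axes as the rack's: slotted side plates at y = +/-125 mm, 34 mm high, and between them the stop bar, 14 mm thick, top at z = 26 mm (a tip above z = 30 mm passes over it). The bar is clamped with its tray-side face anywhere from x = -90 to -140 mm; this is not measured: feel for it, the pull rises sharply over the friction when the tray meets it.
- stack_a: Low banded leaflet stack on the deck, 100 x 75 x 22 mm.
- stack_b: Higher banded leaflet stack on the deck, 100 x 75 x 32 mm.
- tape: Cardboard tape core lying flat, 90 mm across, 48 mm high; origin at the centre of its underside.
- jar: Small clear jar, 60 mm across, 75 mm high.
- driver: Screwdriver lying flat on the table, about 200 mm long; origin at its middle.
- cup: Grey scoop cup, 64 mm across, 55 mm high.
Mind the look-alikes: they are no part of the job. There is more than one size of the hook; the job needs the smaller.

How it is judged:
On the way, in this order (a step that is already met when the one before it is completed fails the run):
1. the hook's tip is down through the eye (z of tip in the frame of eye below -0.004 m and horizontal distance between tip and eye below 0.013 m), for 0.1 s.
2. the hook pulls the tray firmly against the stop bar (over 3 N between tray and bar, for 0.4 s) (contact force between tray and gate above 3 N and contact force between hook and tray above 2 N and horizontal distance between tip and eye below 0.016 m), for 0.4 s.
At the end, for the whole second after the job is handed in: The tray stands still and level, unhooked, its front face within 8 mm of the stop bar (at most 90 mm from tray centre to bar centre; 82 mm when touching); the hook lies at rest in both saddles of its rest, within 12 mm of its place, tip hanging down at the same end as before (x of stop_bar in the frame of tray above -0.09 m and x of tray in the frame of rack above -0.07 m and angle between tray's own z axis and vertical below 0.05 rad and linear speed of each of tray, hook below 0.01 m/s and contact force between hook and tray below 0.1 N and horizontal distance between hook and rest below 0.012 m and z of hook in the frame of rest between 0.06 and 0.07 m and x of tip in the frame of rest above 0.12 m and z of tip in the frame of rest below 0.035 m).
It fails at once if the hook loads the tray with more than 24 N (contact force between hook and tray above 24 N).
It fails at once if the fingers or the arm touch the tray (contact force between any of the fingers, the arm and tray above 0.5 N).
It fails at once if the tray is tipped or lifted (angle between tray's own z axis and vertical above 0.12 rad or z of tray in the frame of rack above 0.022 m).
It fails at once if the other tray is moved (distance of tray_plain from where it was at the start of the episode above 0.012 m).
It fails at once if a bystander is disturbed (distance of any of stack_a, stack_b from where it was at the start of the episode above 0.02 m or distance of any of tape, jar, driver, cup from where it was at the start of the episode above 0.03 m).
It also fails if it takes over 72 s, if anything falls off the work surface, if the arm or the gripper's body presses on something with over 40 N, if the wrist force passes 120 N, or if a joint passes its speed limit or range.

## Robot

A 6-joint arm with a two-finger parallel gripper is mounted at the origin on the work surface. World frame = base frame: x ahead of the robot, y to its left, z up, the work surface at z = 0. Lengths are in m, angles in rad, forces in N, time in s.
With the tool pointing down it reaches from about 0.275 to 0.775 m from the base axis. Payload 14.6 kg.
Tool frame: the origin (TCP) lies between the finger pads; the fingertips stand 25 mm ahead of it and the grasp point (between the pads) lies 6 mm ahead of it (r.tips_ahead is the z of the fingertips in the tool frame, in m); z points along the fingers, y is the line along which they close (so a half turn about z gives the same grasp; the last joint's range is limited). The gripper opens to 85 mm and grips with 20 to 120 N. Pads are 22 mm wide; open, the fingers measure 114 mm over their backs; the gripper's body (76 mm by 85 mm) begins 54 mm behind the grasp point. The pads swing forward as they close: fully open they stand 13 mm farther back than shut.
Start: joints at [1.006, 0.263, -0.048, 1.259, 0, 1.415], TCP at [0.209, 0.482, 0.256] pointing down, gripper open.
Joint ranges: [-2.65, 2.65], [-0.89, 1.7], [-1.18, 1.37], [-2.13, 2.11], [-1.35, 1.29], [-3.14, 3.14]. Speed limits (rad/s): [1.89, 1.89, 2.57, 2.79, 3.14, 3.14].

## Interface

Orientations are given as a 3x3 rotation matrix whose columns are the frame's x, y, z axes.
In Python, from bench import readout, vision, ticket, r gives the robot as it stands.
- The arm moves only by the tool step_arm, never from a script. Its argument "moves" is a list of rows, each a list of 5 numbers: the finger opening in cm, from 0 to 8.54, then the shift along the tool's x, y, z in cm, then the turn about the tool's z in rad. In form: [[fingers, dx, dy, dz, twist], ...]. A call has 1 to 8 rows; each row is the pose to reach, as a shift and turn from the pose commanded when the call began, along the tool's axes at that moment; what a row does not reach only later rows make up. A row lasts 1/10 s, in which the tool goes at most 50 mm and 8.59 degrees, less where a joint would pass 70% of its speed; a pose out of reach is approached as far as the arm can. A call with a gripper value outside its range is refused whole. The fingers move at their own pace and stop on an object; "force" is the grip in N (left out, the last holds). Time passes only in rows, so rows that repeat a pose let the fingers close. It gives the time, the measured TCP pose, the force, the opening and the grip force at its end, in the units of the state.
- readout.state(): the state, without advancing time (a new reading comes with each control period).
- vision.snapshot(name): name is "scene" or "top" or "wrist"; returns a dict with "color" (400x640x3 uint8, blue, green, red), "K" (3x3 intrinsics, pixels), "k1" (the pictures are not rectified: a ray, as slopes to the right and down, at radius r is drawn at 1 + k1 r^2 times it, then the intrinsics apply), "R" (3x3) and "t" (3): a world point X has camera coordinates R X + t. Camera axes: x right, y down, z forward; pixel columns grow to the right and rows downward; lengths in m; the calibration is good to about 2 mm. A picture is of the moment at which its call begins. There is no depth.
- ticket.hand_in(): hands the job in; it is judged then, once.
The state is a dict: "time_s": time; "joint_pos": joint angles; "qvel": joint speeds; "tau": joint torques, N m; "position": TCP position; "ee_rot": TCP orientation; "force": force on the tool from outside, world axes, zero at the start; "ft_torque": the same for the moment, N m; "grip_width": finger opening in m; "grip_force": force on a finger pad.
Only numpy, scipy, OpenCV 4.12 (cv2) and the standard library are available. Lean on these libraries where they do the work, as an engineer would, in place of code of your own. Each camera call takes 0.05 s, during which the arm holds its last target. There are 200 camera calls.

## Working session

There is one attempt and no reset: what is moved stays moved. The work goes in short steps, Python scripts to look and compute and a tool call to move; the robot and the scene stay as the last step left them, time stands still between calls to the robot, and variables do not carry over. Pictures are saved under pics/ and viewed, at most 11 in all, crops included, and the job is handed in when it is done.

Besides the shell and the picture viewer there is one more tool, called after "Request:" as name(argument=value, ...) on one line, values as JSON. step_arm: Moves the arm, as the interface text tells. Its arguments: {"type":"object","properties":{"moves":{"type":"array"},"force":{"type":"number"}},"required":["moves"]}

```bash
mkdir -p pics; cat > h.py <<'E'
import numpy as np, cv2, sys
sys.path.insert(0,'.')
from bench import readout, vision, ticket, r
def ray(s,u,v):
    K=s["K"];xd=(u-K[0][2])/K[0][0];yd=(v-K[1][2])/K[1][1];rd=np.hypot(xd,yd);q=rd
    for _ in range(30): q=rd/(1+s["k1"]*q*q)
    f=q/rd if rd>0 else 1
    R=np.array(s["R"]);t=np.array(s["t"])
    return -R.T@t, R.T@np.array([xd*f,yd*f,1])
def onz(s,u,v,z):
    o,d=ray(s,u,v);return o+d*(z-o[2])/d[2]
def proj(s,X):
    c=np.array(s["R"])@np.array(X)+np.array(s["t"]);a=c[:2]/c[2];a=a*(1+s["k1"]*(a@a))
    return np.array(s["K"])[[0,1],[0,1]]*a+np.array(s["K"])[:2,2]
def snap(n,f=None):
    s=vision.snapshot(n)
    if f: cv2.imwrite(f,s["color"])
    import pickle;pickle.dump(s,open(f'{n}.pkl','wb'))
    return s
E
python3 - <<'E'
from h import *
for n in("scene","top"):
    s=snap(n,f'pics/{n}1.png');print(n,s["K"],s["k1"],-np.array(s["R"]).T@s["t"])
st=readout.state();print(st["ee_rot"],st["position"])
E
```

```text
scene [[423.75190027   0.         323.52585626]
 [  0.         423.75190027 199.80768601]
 [  0.           0.           1.        ]] -0.09831563721030452 [ 0.9888822  -0.46357166  0.91397896]
top [[452.24455492   0.         324.61952116]
 [  0.         452.24455492 199.77077322]
 [  0.           0.           1.        ]] -0.06692445771973207 [ 0.26598018 -0.06091495  1.36823463]
[[-9.17197541e-01  3.98432428e-01 -5.20147913e-04]
 [ 3.98432739e-01  9.17197188e-01 -8.19364527e-04]
 [ 1.50616805e-04 -9.58763087e-04 -9.99999529e-01]] [0.2090668  0.48132889 0.25587955]
```

```bash
sleep 1
```

```text
(no output)
```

View pics/scene1.png

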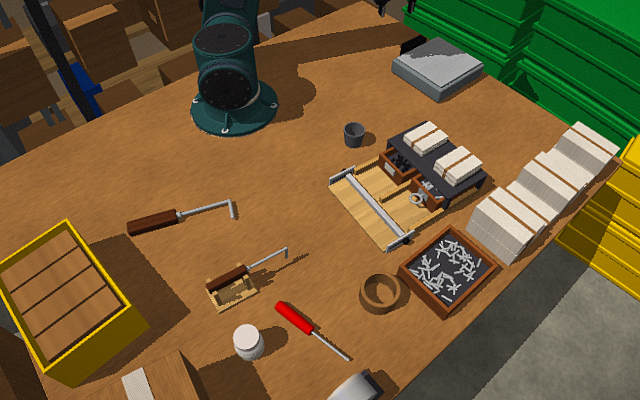

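View pics/top1.png

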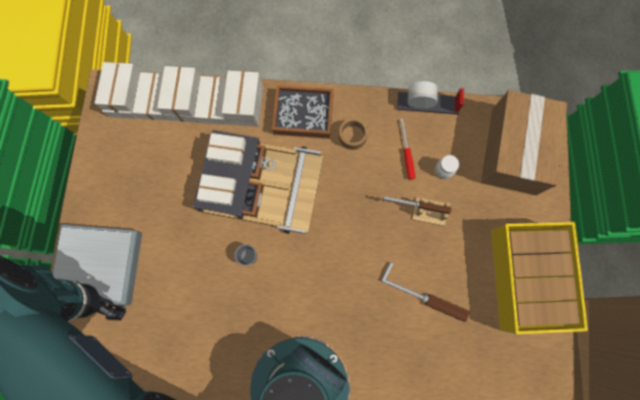

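Scene view: robot base (232,90), small hook lying in the plywood rest (228,278), larger look-alike hook on the table (155,220). The rack is at (400,190), with the screw tray and its eye at (425,195). Top view: small hook (433,208), large hook (440,305), screw tray with eye (268,163), plain tray (250,197), and a large box of screws as a second look-alike (303,110). I choose the hook in the rest at (433,208) and the rack tray with the eye, and check both in a close crop.

```bash
python3 - <<'E'
import cv2,numpy as np
a=cv2.imread('pics/top1.png');b=cv2.imread('pics/scene1.png')
f=lambda i,x,y,w,h,W,H:cv2.resize(i[y:y+h,x:x+w],(W,H),interpolation=cv2.INTER_CUBIC)
o=np.vstack([np.hstack([f(a,190,125,140,110,400,314),f(a,360,180,100,60,400,240)[:240] if 0 else cv2.copyMakeBorder(f(a,360,180,100,60,400,240),0,74,0,0,0)]),
np.hstack([f(b,325,115,170,140,340,280),cv2.copyMakeBorder(f(b,200,240,115,70,460,280),0,0,0,0,0)])])
cv2.imwrite('pics/c1.png',o);print(o.shape)
E
```

```text
(594, 800, 3)
```

View pics/c1.png

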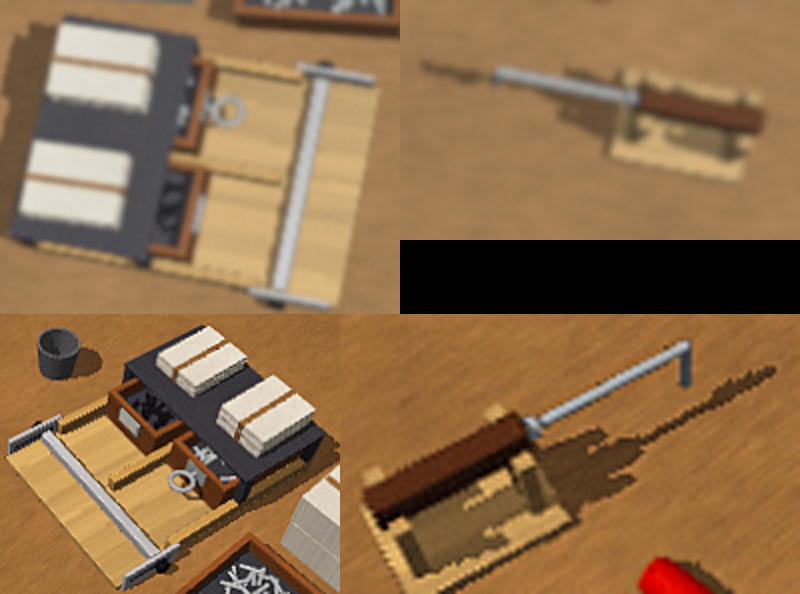

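The crop confirms both: the small hook in the rest, with its handle at top pixels (418..450, 204..210), rod end at (384,199) and tip hanging. The eye ring on the screw tray is at top (270.5,164) and scene (416.5,198.5).

```bash
python3 - <<'E'
from h import *
import pickle
T=pickle.load(open('top.pkl','rb'));S=pickle.load(open('scene.pkl','rb'))
p=lambda *a:print(*[np.round(x,4) if not isinstance(x,str) else x for x in a])
p('eye top',onz(T,270.5,163.9,.044),'scene',onz(S,416.5,198.5,.044))
fl=onz(T,323,155.8,.01);fr=onz(T,307.3,232.8,.01)
p('front',fl,fr,'len',np.linalg.norm(fl-fr),'dir',(fl-fr)/np.linalg.norm(fl-fr))
d=[onz(T,*q,.084) for q in((259.3,139),(243.2,217.8),(213.8,130.3),(193.5,207.6))]
p('deck',*d); u=(d[0]-d[1]);p('w',np.linalg.norm(u),'ang',np.degrees(np.arctan2(u[1],u[0])))
for a,b in((0,2),(1,3)):
    v=d[b]-d[a];p('depth',np.linalg.norm(v),np.degrees(np.arctan2(v[1],v[0])))
h0=onz(T,450.5,210,.078);h1=onz(T,418,204.3,.078);e=onz(T,384.3,198.8,.0685)
p('hook',h0,h1,np.linalg.norm(h0-h1),e,'mid',(h0+h1)/2)
for v in(h1-h0,e-h0,e-h1):p(np.linalg.norm(v),np.degrees(np.arctan2(v[1],v[0])))
p('bend scene',onz(S,287,247.8,.0685))
E
```

```text
eye top [0.6444 0.1418 0.044 ] scene [0.6485 0.1487 0.044 ]
front [ 0.6925 -0.0149  0.01  ] [0.4465 0.0139 0.01  ] len 0.2476 dir [ 0.9932 -0.1162  0.    ]
deck [0.7079 0.1772 0.084 ] [0.4661 0.1982 0.084 ] [0.7258 0.3181 0.084 ] [0.485 0.347 0.084]
w 0.2427 ang -4.9735
depth 0.142 82.7376
depth 0.15 82.7656
hook [ 0.5349 -0.4001  0.078 ] [ 0.5448 -0.3046  0.078 ] 0.096 [ 0.5559 -0.2067  0.0685] mid [ 0.5398 -0.3523  0.078 ]
0.096 84.091
0.1948 83.7867
0.099 83.4902
bend scene [ 0.5652 -0.2047  0.0685]
```

Request:
step_arm(moves=[[8.5,-63.5,-63.3,3,1.27],[8.5,-63.5,-63.3,3,1.27],[8.5,-63.5,-63.3,3,1.27],[8.5,-63.5,-63.3,3,1.27],[8.5,-63.5,-63.3,3,1.27],[8.5,-63.5,-63.3,3,1.27],[8.5,-63.5,-63.3,3,1.27],[8.5,-63.5,-63.3,3,1.27]])

```text
time_s: 0.9
position: [0.3558, 0.11, 0.2429]
ee_rot: [[0.038, 0.999, 0.0], [0.999, -0.038, 0.0], [0.0, 0.0, -1.0]]
force: [1.7, 0.3, -0.3]
grip_width: 0.0851
grip_force: 0.0
```

```bash
cat >> h.py <<'E'
def row(X,ang):
    "shift (cm) and twist to bring TCP to world X with tool x axis at yaw ang (deg), tool down"
    st=readout.state();R=np.array(st["ee_rot"]);d=R.T@(np.array(X)-st["position"])*100
    y=np.degrees(np.arctan2(R[1,0],R[0,0]));t=-np.radians((ang-y+180)%360-180)
    print('row',np.round(d,2),'tw',round(t,3),'pos',np.round(st["position"],4),'yaw',round(y,2),'F',np.round(st["force"],2),'t',round(st["time_s"],2),'w',round(st["grip_width"],4),'tilt',np.round(R[:2,2],4))
E
python3 -c "
from h import *
row([.54,-.352,.226],83.8)"
```

```text
row [-45.45  20.18   1.7 ] tw 0.07 pos [0.3558 0.11   0.2429] yaw 87.79 F [ 1.68  0.33 -0.26] t 0.9 w 0.0851 tilt [0.0002 0.0001]
```

Request:
step_arm(moves=[[8.5,-45.5,20.2,1.7,0.07],[8.5,-45.5,20.2,1.7,0.07],[8.5,-45.5,20.2,1.7,0.07],[8.5,-45.5,20.2,1.7,0.07],[8.5,-45.5,20.2,1.7,0.07],[8.5,-45.5,20.2,1.7,0.07],[8.5,-45.5,20.2,1.7,0.07],[8.5,-45.5,20.2,1.7,0.07]])

```text
time_s: 1.7
position: [0.5062, -0.2607, 0.2289]
ee_rot: [[0.103, 0.995, -0.0], [0.995, -0.103, 0.0], [0.0, -0.0, -1.0]]
force: [2.1, 0.6, 0.7]
grip_width: 0.0851
grip_force: 0.0
```

Request:
step_arm(moves=[[8.5,-9,4,0,0],[8.5,-9,4,0,0],[8.5,-9,4,0,0],[8.5,-9,4,0,0]])

```text
time_s: 2.1
position: [0.5363, -0.3529, 0.2282]
ee_rot: [[0.104, 0.995, -0.001], [0.995, -0.104, 0.001], [0.001, -0.001, -1.0]]
force: [-0.5, 0.9, 0.6]
grip_width: 0.0849
grip_force: 0.0
```

```bash
python3 -c "
from h import *
row([.54,-.352,.226],83.8)
snap('wrist','pics/w1.png')"
```

```text
row [0.13 0.36 0.22] tw 0.004 pos [ 0.5363 -0.3529  0.2282] yaw 84.05 F [-0.53  0.94  0.55] t 2.1 w 0.0849 tilt [-0.0013  0.0012]
```

View pics/w1.png

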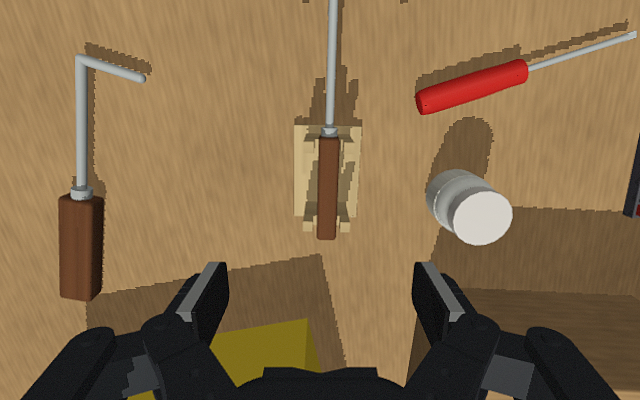

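The wrist view shows the small hook from above: handle top face from (329,137) to (326,238), rod running up from (330,130) to beyond the frame top. The jar (480,210) and driver (475,85) are clear, and the big hook at left (80,245) is not the one.

```bash
python3 - <<'E'
from h import *
import pickle
s=pickle.load(open('wrist.pkl','rb'))
im=s["color"].astype(int);m=((im[...,2]-im[...,0]>25)&(im[...,2]<125)).astype('uint8')
m[:, :312]=0;m[:,345:]=0;m[:130]=0;m[245:]=0
m=cv2.morphologyEx(m,cv2.MORPH_OPEN,np.ones((9,9)))
r_=cv2.minAreaRect(cv2.findNonZero(m));print(r_)
a=onz(s,329,137,.078);b=onz(s,326,239,.078);c=onz(s,334,5,.0685);d=onz(s,330,128,.0685)
print(a,b,np.linalg.norm(a-b),(a+b)/2)
for v in(a-b,c-d):print(np.degrees(np.arctan2(v[1],v[0])))
row([*((a+b)/2)[:2],.12],np.degrees(np.arctan2(*(a-b)[[1,0]])))
E
```

```text
((328.0, 188.5), (101.0, 32.0), 90.0)
[ 0.54857341 -0.30864892  0.078     ] [ 0.53707684 -0.40027844  0.078     ] 0.0923479252234156 [ 0.54282513 -0.35446368  0.078     ]
82.84858086572629
82.72806830358336
row [-0.2   0.69 10.88] tw 0.022 pos [ 0.5363 -0.3519  0.2288] yaw 84.1 F [ 0.6  -0.17  0.26] t 2.15 w 0.0849 tilt [-0.0008  0.0009]
```

Request:
step_arm(moves=[[8.5,-0.2,0.65,5,0.02],[8.5,-0.2,0.65,9,0.02],[8.5,-0.2,0.65,12,0.02],[8.5,-0.2,0.65,14,0.02],[8.5,-0.2,0.65,15.7,0.02],[8.5,-0.2,0.65,15.7,0.02],[8.5,-0.2,0.65,15.7,0.02]], force=60)

```text
time_s: 2.85
position: [0.5428, -0.354, 0.0733]
ee_rot: [[0.121, 0.993, 0.0], [0.993, -0.121, -0.0], [-0.0, 0.0, -1.0]]
force: [1.0, -1.0, 0.2]
grip_width: 0.085
grip_force: 0.0
```

```bash
python3 - <<'E'
from h import *
row([.542,-.354,.071],83)
E
```

```text
row [-0.01 -0.08  0.23] tw 0.0 pos [ 0.5428 -0.354   0.0733] yaw 83.02 F [ 1.01 -1.05  0.23] t 2.85 w 0.085 tilt [ 0.0002 -0.0001]
```

Request:
step_arm(moves=[[5,0,0,0.2,0],[3.5,0,0,0.2,0],[2.5,0,0,0.2,0],[1.5,0,0,0.2,0],[1.0,0,0,0.2,0],[1.0,0,0,0.2,0],[1.0,0,0,0.2,0],[1.0,0,0,0.2,0]], force=80)

```text
time_s: 3.65
position: [0.543, -0.3551, 0.0707]
ee_rot: [[0.122, 0.992, 0.001], [0.992, -0.122, -0.0], [-0.0, 0.001, -1.0]]
force: [-0.3, 0.8, 6.1]
grip_width: 0.0169
grip_force: 78.3
```

Request:
step_arm(moves=[[1.0,0,0,0,0],[1.0,0,0,0,0],[1.0,0,0,0,0],[1.0,0,0,0,0]])

```text
time_s: 4.05
position: [0.543, -0.3551, 0.0707]
ee_rot: [[0.122, 0.992, 0.001], [0.992, -0.122, -0.0], [-0.0, 0.001, -1.0]]
force: [0.1, -0.0, 5.1]
grip_width: 0.017
grip_force: 78.3
```

```bash
python3 - <<'E'
from h import *
row([.542,-.354,.071],83);print(readout.state()["grip_force"])
E
```

```text
row [ 0.1  -0.11 -0.03] tw -0.001 pos [ 0.543  -0.3551  0.0707] yaw 82.97 F [ 0.05 -0.02  5.11] t 4.05 w 0.017 tilt [ 0.0006 -0.0005]
78.26907277107239
```

Request:
step_arm(moves=[[1,0,0,-1,0],[1,0,0,-3,0],[1,0,0,-6,0],[1,0,0,-8,0],[1,0,0,-8,0],[1,0,0,-8,0]], force=115)

```text
time_s: 4.65
position: [0.5427, -0.3549, 0.1503]
ee_rot: [[0.122, 0.992, 0.0], [0.992, -0.122, -0.0], [-0.0, 0.0, -1.0]]
force: [-0.4, 0.3, -2.1]
grip_width: 0.0162
grip_force: 112.2
```

Request:
step_arm(moves=[[1,3,0.3,0,0],[1,7,0.8,0,0],[1,11,1.2,0,0],[1,15,1.7,0,0],[1,19,2.2,0,0],[1,22,2.5,0,0],[1,24,2.7,0,0],[1,24,2.7,0,0]])

```text
time_s: 5.45
position: [0.5986, -0.1174, 0.1491]
ee_rot: [[0.12, 0.993, -0.002], [0.993, -0.12, 0.001], [0.001, -0.002, -1.0]]
force: [-0.2, -0.1, -1.3]
grip_width: 0.0165
grip_force: 112.2
```

Request:
step_arm(moves=[[1,2,0.3,0,0],[1,5,0.6,0,0],[1,8,1.0,0,0],[1,10,1.3,0,0],[1,11.5,1.4,0,0],[1,11.5,1.4,0,0],[1,11.5,1.4,0,0],[1,11.5,1.4,0,0]])

```text
time_s: 6.25
position: [0.6267, -0.0086, 0.1501]
ee_rot: [[0.123, 0.992, -0.0], [0.992, -0.123, -0.0], [-0.0, -0.0, -1.0]]
force: [-0.5, 0.5, -0.6]
grip_width: 0.0163
grip_force: 112.2
```

```bash
python3 - <<'E'
from h import *
row([.628,-.001,.15],83)
f=lambda i,x,y,w,h,W,H:cv2.resize(i[y:y+h,x:x+w],(W,H),interpolation=cv2.INTER_CUBIC)
a=snap('top')["color"];b=snap('scene')["color"];w=snap('wrist')["color"]
o=np.vstack([np.hstack([f(a,240,140,80,60,400,300),f(b,360,140,80,60,400,300)]),cv2.copyMakeBorder(cv2.resize(w,(448,280)),0,0,0,352,0)])
cv2.imwrite('pics/c2.png',o)
E
```

```text
row [0.77 0.04 0.01] tw -0.001 pos [ 0.6267 -0.0086  0.1501] yaw 82.92 F [-0.47  0.46 -0.57] t 6.25 w 0.0163 tilt [-0.0004 -0.0002]
```

View pics/c2.png

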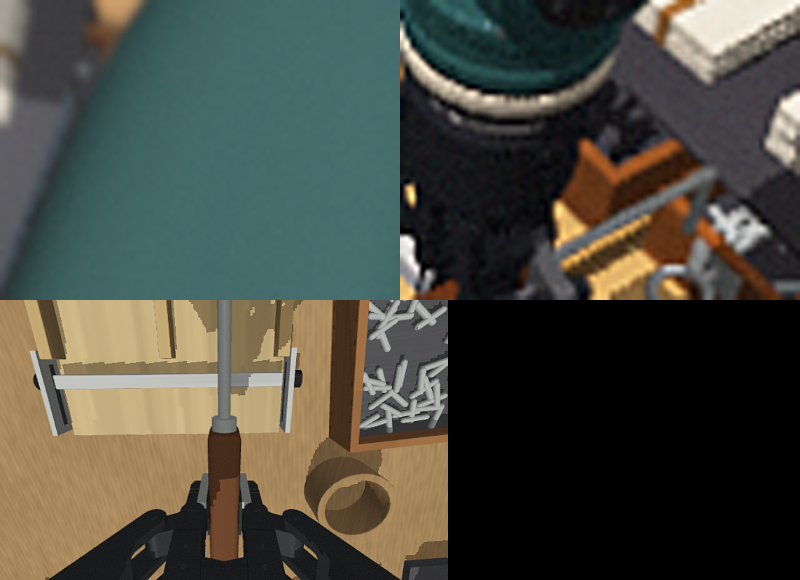

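The top camera is blocked by the arm. In the scene crop the tip hangs at scene (419,185.6) and the eye is at about (414.5,197). The wrist view shows the stop bar, straight and level, with full-frame ends at about (78,118) and (407,111). I'll enlarge the tip and eye once.

```bash
python3 - <<'E'
from h import *
import pickle
S=pickle.load(open('scene.pkl','rb'));W=pickle.load(open('wrist.pkl','rb'))
b=S["color"];a=cv2.imread('pics/scene1.png')
f=lambda i:cv2.resize(i[165:215,395:445],(400,400),interpolation=cv2.INTER_CUBIC)
cv2.imwrite('pics/c3.png',np.hstack([f(a),f(b)]))
l=onz(W,55*10/7,83*10/7,.026);r_=onz(W,285*10/7,78*10/7,.026)
print('bar',l,r_,np.linalg.norm(l-r_),np.degrees(np.arctan2(*(l-r_)[[1,0]])))
l=onz(W,70*10/7,134*10/7,.01);r_=onz(W,280*10/7,133*10/7,.01)
print('front',l,r_,np.linalg.norm(l-r_),np.degrees(np.arctan2(*(l-r_)[[1,0]])))
for n,u,v in(('rail L',45,57),('mid',168,57),('R',283,55)):print(n,onz(W,u*10/7,v*10/7,.042))
tip=onz(S,419,185.6,.101);print('tip',tip,'exp',np.array(readout.state()["position"])+.147*np.array([.123,.992,0]))
print('eye',onz(S,414.5,197,.044))
E
```

```text
bar [0.46175491 0.07395515 0.026     ] [0.69790476 0.05006385 0.026     ] 0.23735531176464406 174.22303677125836
front [0.44622974 0.01536558 0.01      ] [ 0.69371215 -0.01420693  0.01      ] 0.24924300508644262 173.18584221191526
rail L [0.47289168 0.09750035 0.042     ]
mid [0.58579723 0.08415063 0.042     ]
R [0.69275055 0.07257746 0.042     ]
tip [0.64758016 0.14312293 0.101     ] exp [0.64486735 0.13745914 0.15033183]
eye [0.64189422 0.14826327 0.044     ]
```

View pics/c3.png

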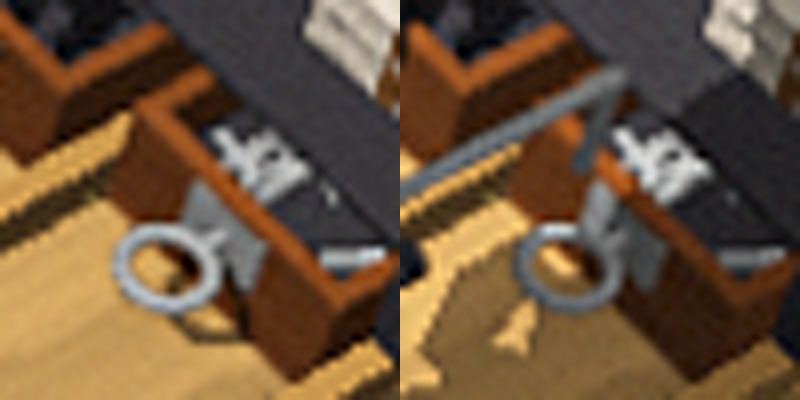

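Left is the earlier frame, right is now. The eye's ring centre is at scene (415.3,197.8) and the tip's lower end at (417.4,185.5).

```bash
python3 - <<'E'
from h import *
import pickle
S=pickle.load(open('scene.pkl','rb'));T=pickle.load(open('top.pkl','rb'))
tip=onz(S,417.4,185.3,.101);eye=onz(S,415.3,197.8,.044)
print(tip,eye)
u=np.array([.12,.993,0]);n=np.array([.993,-.12,0])
p=np.array(readout.state()["position"]);e=p+.147*u
for q in(eye-tip,eye-e,np.array([.6444,.1418,0])-e):print('ahead,right mm',1000*q@u,1000*q@n)
# lane centre lateral from wrist
for nm,pt in(('L',(.47289,.0975)),('m',(.5858,.08415)),('R',(.69275,.07258)),('barL',(.46175,.07396)),('barR',(.6979,.05006)),('fL',(.44623,.01537)),('fR',(.69371,-.01421)),('TCP',p),('eyeS',eye),('eyeT',(.6444,.1418))):print(nm,np.array([*pt[:2],0])@n*1000,np.array([*pt[:2],0])@u*1000)
E
```

```text
[0.64439383 0.14072046 0.101     ] [0.64500185 0.14796188 0.044     ]
ahead,right mm 7.263684286911661 -0.26520504468048745
ahead,right mm 10.352308299128426 -0.6712169256584388
ahead,right mm 4.161342975367427 -0.5294313552107671
L 457.87976999999995 153.56429999999997
m 571.6013999999999 153.85694999999998
R 679.19115 155.20193999999998
barL 449.64254999999997 128.85227999999998
barR 687.0074999999999 133.45757999999998
fL 441.26198999999997 68.81001
fR 690.55923 69.13467000000001
TCP 623.4026313552108 66.90805402463256
eyeS 622.7314144295523 224.326365323761
eyeT 622.8731999999999 218.13539999999998
```

Request:
step_arm(moves=[[1,0.4,0,1,0],[1,0.7,0,3,0],[1,0.7,0,4,0],[1,0.7,0,4.6,0],[1,0.7,0,4.6,0],[1,0.7,0,4.6,0]])

```text
time_s: 7.0
position: [0.628, -0.0008, 0.1047]
ee_rot: [[0.122, 0.992, 0.0], [0.992, -0.122, -0.0], [-0.0, 0.0, -1.0]]
force: [1.4, 1.6, -1.6]
grip_width: 0.0161
grip_force: 112.3
```

```bash
python3 - <<'E'
from h import *
row([.628,-.001,.0837],83)
S=snap('scene');b=S["color"]
cv2.imwrite('pics/c4.png',cv2.resize(b[165:215,390:450],(720,600),interpolation=cv2.INTER_CUBIC))
E
```

```text
row [-0.02  0.01  2.1 ] tw -0.001 pos [ 0.628  -0.0008  0.1047] yaw 82.96 F [ 1.43  1.58 -1.56] t 7.0 w 0.0161 tilt [ 0.0004 -0.0001]
```

View pics/c4.png

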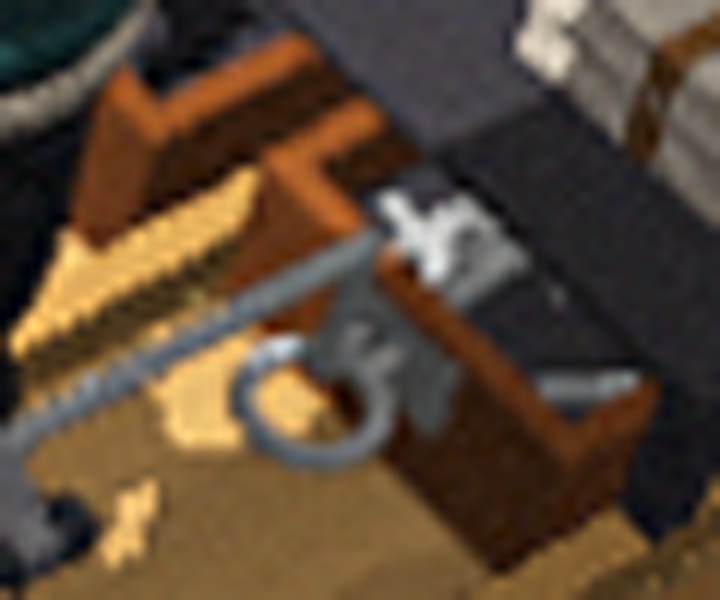

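```bash
python3 - <<'E'
from h import *
import pickle
S=pickle.load(open('scene.pkl','rb'))
p=np.array(readout.state()["position"]);u=np.array([.122,.992,0])
old=np.array([.6267,-.0086,.1501])
bias=np.array([417.4,185.3])-proj(S,old+.147*u+[0,0,-.0492]);print('bias px',bias)
for dz in(-.0057,-.0492,-.0607):
  q=proj(S,p+(.147 if dz<-.01 else .150)*u+[0,0,dz])+bias;print(dz,q,'crop',(q-[390,165]+.5)*12)
for e in((.6444,.1418,.044),(.645,.148,.044),(.64494,.14506,.044)):
  q=proj(S,e);print(q,(q-[390,165]+.5)*12)
E
```

```text
bias px [ 0.88770925 -0.78328299]
-0.0057 [420.72595015 183.99705215] crop [374.71140176 233.96462581]
-0.0492 [416.56325716 195.09239422] crop [324.7590859  367.10873061]
-0.0607 [415.73629389 197.7809327 ] crop [314.83552668 399.37119243]
[413.5177882  198.86491683] [288.21345838 412.37900198]
[415.30942314 197.79209404] [309.71307765 399.5051285 ]
[414.52441056 198.35395439] [300.29292675 406.24745266]
```

The rod's lower end merges with the label plate near crop (325,360), where I predicted it. Dropped straight down, it lands at the ring centre (315,400). Lowering.

Request:
step_arm(moves=[[1,0,0,0.5,0],[1,0,0,0.9,0],[1,0,0,1.2,0],[1,0,0,1.2,0]])

```text
time_s: 7.45
position: [0.6275, -0.0006, 0.0918]
ee_rot: [[0.122, 0.992, -0.001], [0.992, -0.122, 0.0], [-0.0, -0.001, -1.0]]
force: [0.3, 0.1, -1.8]
grip_width: 0.0167
grip_force: 112.3
```

Request:
step_arm(moves=[[1,0,0,0.4,0],[1,0,0,0.9,0],[1,0,0,0.9,0],[1,0,0,0.9,0]])

```text
time_s: 7.85
position: [0.6277, -0.0006, 0.0832]
ee_rot: [[0.122, 0.992, -0.0], [0.992, -0.122, 0.0], [0.0, -0.0, -1.0]]
force: [0.3, 0.1, -1.8]
grip_width: 0.0163
grip_force: 112.3
```

```bash
python3 - <<'E'
from h import *
row([.628,-.001,.0837],83)
S=snap('scene');b=S["color"]
cv2.imwrite('pics/c5.png',cv2.resize(b[165:215,390:450],(720,600),interpolation=cv2.INTER_CUBIC))
E
```

```text
row [-0.03  0.04 -0.05] tw -0.0 pos [ 6.277e-01 -6.000e-04  8.320e-02] yaw 82.97 F [ 0.26  0.07 -1.8 ] t 7.85 w 0.0163 tilt [-0.0003  0.    ]
```

View pics/c5.png

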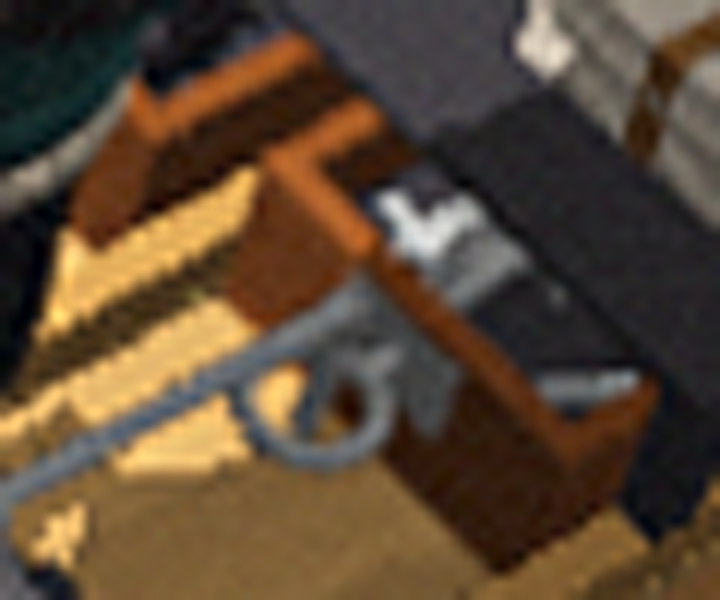

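The rod goes down through the ring, with the tip visible inside the opening at crop (315,420). Now pulling gently.

Request:
step_arm(moves=[[1,-0.2,0,0,0],[1,-0.4,0,0,0],[1,-0.6,0,0,0],[1,-0.8,0,0,0],[1,-1.0,0,0,0],[1,-1.2,0,0,0],[1,-1.4,0,0,0],[1,-1.6,0,0,0]])

```text
time_s: 8.7
position: [0.6258, -0.0166, 0.0833]
ee_rot: [[0.122, 0.993, -0.0], [0.993, -0.122, 0.0], [0.0, -0.0, -1.0]]
force: [0.4, 3.1, -1.8]
grip_width: 0.0166
grip_force: 112.3
```

Request:
step_arm(moves=[[1,-0.3,0,0,0],[1,-0.6,0,0,0],[1,-0.9,0,0,0],[1,-1.2,0,0,0],[1,-1.5,0,0,0],[1,-1.8,0,0,0],[1,-2.1,0,0,0],[1,-2.4,0,0,0]])

```text
time_s: 9.5
position: [0.6228, -0.0406, 0.0833]
ee_rot: [[0.122, 0.992, -0.0], [0.992, -0.122, -0.0], [-0.0, -0.0, -1.0]]
force: [0.9, 2.4, -2.5]
grip_width: 0.0164
grip_force: 112.3
```

```bash
python3 - <<'E'
from h import *
row([.6277,-.0006,.0832],83)
E
```

```text
row [ 4.03 -0.01  0.01] tw -0.0 pos [ 0.6228 -0.0406  0.0833] yaw 82.98 F [ 0.9   2.41 -2.48] t 9.5 w 0.0164 tilt [-0. -0.]
```

Request:
step_arm(moves=[[1,-0.4,0,0,0],[1,-0.8,0,0,0],[1,-1.2,0,0,0],[1,-1.6,0,0,0],[1,-2.0,0,0,0],[1,-2.4,0,0,0],[1,-2.8,0,0,0],[1,-3.2,0,0,0]])

```text
time_s: 10.3
position: [0.6189, -0.0724, 0.0833]
ee_rot: [[0.122, 0.992, -0.0], [0.992, -0.122, 0.0], [0.0, -0.0, -1.0]]
force: [-0.2, 3.9, -1.4]
grip_width: 0.0165
grip_force: 112.4
```

Request:
step_arm(moves=[[1,-0.2,0,0,0],[1,-0.4,0,0,0],[1,-0.6,0,0,0],[1,-0.8,0,0,0]])

```text
time_s: 10.7
position: [0.618, -0.0801, 0.0833]
ee_rot: [[0.122, 0.992, 0.0], [0.992, -0.122, 0.0], [0.0, 0.0, -1.0]]
force: [0.1, 2.9, -0.9]
grip_width: 0.0165
grip_force: 112.3
```

Request:
step_arm(moves=[[1,-0.2,0,0,0],[1,-0.4,0,0,0],[1,-0.6,0,0,0],[1,-0.8,0,0,0]])

```text
time_s: 11.1
position: [0.617, -0.0881, 0.0833]
ee_rot: [[0.122, 0.992, 0.0], [0.992, -0.122, -0.0], [-0.0, 0.0, -1.0]]
force: [0.5, 3.6, -2.5]
grip_width: 0.0162
grip_force: 112.4
```

```bash
python3 - <<'E'
from h import *
row([.6277,-.0006,.0832],83)
W=snap('wrist','pics/w2.png')
E
```

```text
row [ 8.82 -0.01  0.01] tw -0.0 pos [ 0.617  -0.0881  0.0833] yaw 82.98 F [ 0.52  3.6  -2.52] t 11.1 w 0.0162 tilt [ 0. -0.]
```

View pics/w2.png

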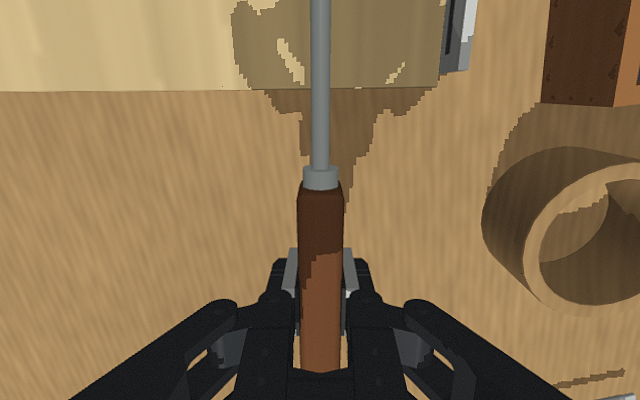

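The wrist view shows the hook still straight in the grip and the tape clear at right (590,230). The tray is out of frame, so I carry on by feel.

Request:
step_arm(moves=[[1,-0.2,0,0,0],[1,-0.4,0,0,0],[1,-0.6,0,0,0],[1,-0.8,0,0,0],[1,-1.0,0,0,0]])

```text
time_s: 11.65
position: [0.6158, -0.0981, 0.0833]
ee_rot: [[0.122, 0.992, 0.0], [0.992, -0.122, -0.0], [-0.0, 0.0, -1.0]]
force: [1.4, 3.3, -1.5]
grip_width: 0.0168
grip_force: 112.4
```

Request:
step_arm(moves=[[1,-0.1,0,0,0],[1,-0.2,0,0,0],[1,-0.3,0,0,0],[1,-0.4,0,0,0]])

```text
time_s: 12.05
position: [0.6153, -0.1019, 0.0833]
ee_rot: [[0.122, 0.992, 0.0], [0.992, -0.122, -0.0], [-0.0, 0.0, -1.0]]
force: [-0.0, 3.1, -1.5]
grip_width: 0.0163
grip_force: 112.4
```

Request:
step_arm(moves=[[1,-0.1,0,0,0],[1,-0.2,0,0,0],[1,-0.3,0,0,0]])

```text
time_s: 12.35
position: [0.6149, -0.1049, 0.0833]
ee_rot: [[0.122, 0.992, -0.0], [0.992, -0.122, 0.0], [0.0, -0.0, -1.0]]
force: [0.7, 2.8, -1.7]
grip_width: 0.0166
grip_force: 112.4
```

Request:
step_arm(moves=[[1,-0.1,0,0,0],[1,-0.2,0,0,0],[1,-0.3,0,0,0]])

```text
time_s: 12.65
position: [0.6146, -0.1079, 0.0833]
ee_rot: [[0.122, 0.992, -0.0], [0.992, -0.122, -0.0], [-0.0, -0.0, -1.0]]
force: [-0.3, 3.3, -1.5]
grip_width: 0.0165
grip_force: 112.4
```

Request:
step_arm(moves=[[1,-0.1,0,0,0],[1,-0.2,0,0,0],[1,-0.3,0,0,0]])

```text
time_s: 12.95
position: [0.6142, -0.1109, 0.0833]
ee_rot: [[0.122, 0.992, -0.0], [0.992, -0.122, -0.0], [-0.0, -0.0, -1.0]]
force: [0.8, 3.1, -1.1]
grip_width: 0.0167
grip_force: 112.4
```

Request:
step_arm(moves=[[1,-0.1,0,0,0],[1,-0.2,0,0,0]])

```text
time_s: 13.15
position: [0.6139, -0.1129, 0.0833]
ee_rot: [[0.122, 0.992, -0.0], [0.992, -0.122, 0.0], [0.0, -0.0, -1.0]]
force: [-0.7, 3.3, -1.0]
grip_width: 0.0166
grip_force: 112.4
```

Request:
step_arm(moves=[[1,-0.1,0,0,0],[1,-0.2,0,0,0]])

```text
time_s: 13.35
position: [0.6137, -0.1148, 0.0833]
ee_rot: [[0.122, 0.992, 0.0], [0.992, -0.122, -0.0], [-0.0, 0.0, -1.0]]
force: [0.1, 3.5, -1.5]
grip_width: 0.0163
grip_force: 112.4
```

Request:
step_arm(moves=[[1,-0.1,0,0,0],[1,-0.2,0,0,0]])

```text
time_s: 13.55
position: [0.6136, -0.1164, 0.0833]
ee_rot: [[0.122, 0.993, 0.0], [0.993, -0.122, 0.001], [0.001, 0.0, -1.0]]
force: [2.5, 10.2, -3.5]
grip_width: 0.0165
grip_force: 112.2
```

The pull jumped from 3.3 to 10 N, so the tray is at the stop. Holding there.

Request:
step_arm(moves=[[1,-0.02,0,0,0],[1,-0.02,0,0,0],[1,-0.02,0,0,0],[1,-0.02,0,0,0],[1,-0.02,0,0,0],[1,-0.02,0,0,0]])

```text
time_s: 14.15
position: [0.6136, -0.1164, 0.0832]
ee_rot: [[0.122, 0.993, 0.0], [0.993, -0.122, 0.001], [0.001, 0.0, -1.0]]
force: [2.7, 7.6, -3.0]
grip_width: 0.0166
grip_force: 112.2
```

Request:
step_arm(moves=[[1,0,0,0,0],[1,0,0,0,0],[1,0,0,0,0],[1,0,0,0,0],[1,0,0,0,0],[1,0,0,0,0]])

```text
time_s: 14.75
position: [0.6136, -0.1164, 0.0833]
ee_rot: [[0.122, 0.993, 0.0], [0.993, -0.122, 0.001], [0.001, 0.0, -1.0]]
force: [2.6, 7.2, -2.0]
grip_width: 0.0162
grip_force: 112.2
```

```bash
python3 - <<'E'
from h import *
row([.6277,-.0006,.0832],83)
S=snap('scene')
cv2.imwrite('pics/c6.png',cv2.resize(S["color"][150:270,310:470],(800,600),interpolation=cv2.INTER_CUBIC))
E
```

```text
row [ 1.167e+01 -1.000e-02  2.000e-02] tw -0.0 pos [ 0.6136 -0.1164  0.0833] yaw 82.99 F [ 2.65  7.17 -2.04] t 14.75 w 0.0162 tilt [0.0004 0.0012]
```

View pics/c6.png

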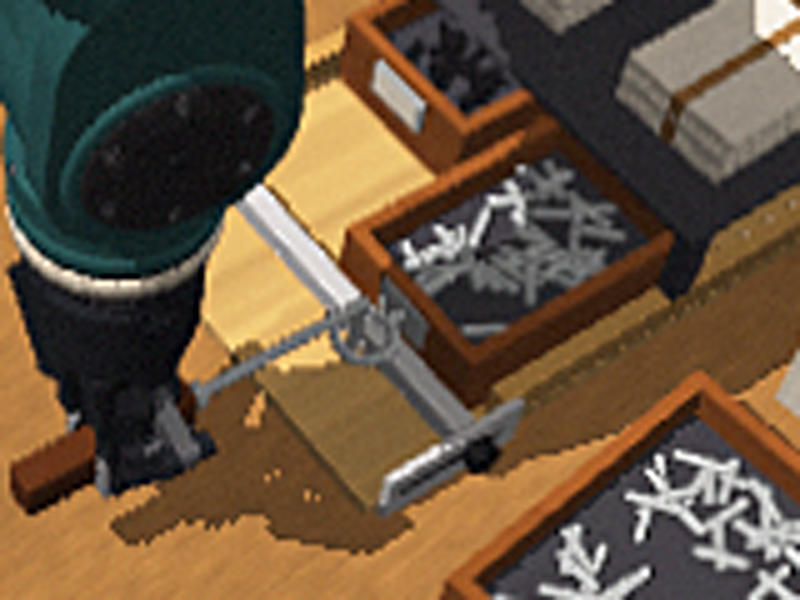

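The picture shows the tray front against the stop bar, with the hook in the eye at (360,335). I'll pull a little firmer for margin and hold a second.

Request:
step_arm(moves=[[1,-0.03,0,0,0],[1,-0.05,0,0,0],[1,-0.05,0,0,0]])

```text
time_s: 15.1
position: [0.6135, -0.1165, 0.0831]
ee_rot: [[0.122, 0.993, 0.0], [0.993, -0.122, 0.002], [0.002, 0.0, -1.0]]
force: [3.3, 10.2, -4.2]
grip_width: 0.0164
grip_force: 112.2
```

Request:
step_arm(moves=[[1,-0.02,0,0,0],[1,-0.02,0,0,0],[1,-0.02,0,0,0],[1,-0.02,0,0,0],[1,-0.02,0,0,0],[1,-0.02,0,0,0],[1,-0.02,0,0,0],[1,-0.02,0,0,0]])

```text
time_s: 15.9
position: [0.6135, -0.1166, 0.0831]
ee_rot: [[0.122, 0.993, 0.0], [0.993, -0.122, 0.002], [0.002, 0.0, -1.0]]
force: [3.7, 11.2, -3.5]
grip_width: 0.0167
grip_force: 112.2
```

Request:
step_arm(moves=[[1,0.1,0,0,0],[1,0.3,0,0,0],[1,0.6,0,0,0],[1,0.8,0,0,0],[1,0.8,0,0,0]])

```text
time_s: 16.4
position: [0.6143, -0.1096, 0.0834]
ee_rot: [[0.122, 0.993, -0.0], [0.993, -0.122, -0.0], [-0.0, -0.0, -1.0]]
force: [-0.7, 0.0, -1.2]
grip_width: 0.0166
grip_force: 113.8
```

Request:
step_arm(moves=[[1,0,0,-0.3,0],[1,0,0,-0.7,0],[1,0,0,-1.2,0],[1,0,0,-1.7,0],[1,0,0,-2.3,0],[1,0,0,-4,0],[1,0,0,-6.7,0],[1,0,0,-6.7,0]])

```text
time_s: 17.2
position: [0.6157, -0.1101, 0.1539]
ee_rot: [[0.122, 0.992, 0.005], [0.992, -0.122, -0.002], [-0.001, 0.005, -1.0]]
force: [0.4, -1.2, -2.0]
grip_width: 0.0163
grip_force: 113.8
```

```bash
python3 - <<'E'
from h import *
row([.5427,-.3549,.1503],82.97)
E
```

```text
row [-25.19  -4.25   0.36] tw 0.0 pos [ 0.6157 -0.1101  0.1539] yaw 82.98 F [ 0.41 -1.22 -2.05] t 17.2 w 0.0163 tilt [ 0.0047 -0.0015]
```

Request:
step_arm(moves=[[1,-3,-0.5,0,0],[1,-7,-1.2,0,0],[1,-11,-1.9,0,0],[1,-15,-2.5,0,0],[1,-19,-3.2,0,0],[1,-22,-3.7,0,0],[1,-24,-4.1,0,0],[1,-24.5,-4.2,0,0]])

```text
time_s: 18.0
position: [0.5418, -0.3497, 0.1498]
ee_rot: [[0.125, 0.992, -0.0], [0.992, -0.125, -0.0], [-0.0, -0.0, -1.0]]
force: [-0.4, 1.2, -1.9]
grip_width: 0.0163
grip_force: 113.8
```

Request:
step_arm(moves=[[1,0,0,0,0],[1,0,0,0,0],[1,0,0,0,0]])

```text
time_s: 18.3
position: [0.543, -0.3467, 0.1503]
ee_rot: [[0.121, 0.993, -0.0], [0.993, -0.121, 0.0], [0.0, -0.0, -1.0]]
force: [-0.1, 1.0, -0.8]
grip_width: 0.0163
grip_force: 113.8
```

```bash
python3 - <<'E'
from h import *
row([.5429,-.3550,.0710],82.97)
E
```

```text
row [-0.83  0.09  7.93] tw 0.001 pos [ 0.543  -0.3467  0.1503] yaw 83.04 F [-0.09  0.98 -0.82] t 18.3 w 0.0163 tilt [-0.      0.0002]
```

Request:
step_arm(moves=[[1,-0.8,0.1,1,0],[1,-0.8,0.1,3,0],[1,-0.8,0.1,4.5,0],[1,-0.8,0.1,5.5,0],[1,-0.8,0.1,6,0],[1,-0.8,0.1,6,0]])

```text
time_s: 18.9
position: [0.5426, -0.3557, 0.0898]
ee_rot: [[0.122, 0.993, -0.001], [0.993, -0.122, 0.0], [0.0, -0.001, -1.0]]
force: [0.3, 0.8, 0.0]
grip_width: 0.0166
grip_force: 113.8
```

Request:
step_arm(moves=[[1,0,0,0.4,0],[1,0,0,0.8,0],[1,0,0,1.2,0],[1,0,0,1.5,0],[1,0,0,1.75,0],[1,0,0,1.85,0],[1,0,0,1.85,0]])

```text
time_s: 19.6
position: [0.5427, -0.3558, 0.0717]
ee_rot: [[0.122, 0.992, -0.0], [0.992, -0.122, 0.0], [0.0, -0.0, -1.0]]
force: [-0.9, -0.6, -0.9]
grip_width: 0.0165
grip_force: 113.8
```

```bash
python3 - <<'E'
from h import *
row([.5429,-.3550,.0710],82.97)
E
```

```text
row [0.08 0.01 0.07] tw 0.0 pos [ 0.5427 -0.3558  0.0717] yaw 82.97 F [-0.93 -0.6  -0.93] t 19.6 w 0.0165 tilt [-0.0001  0.0001]
```

Request:
step_arm(moves=[[1,0,0,0.06,0],[1,0,0,0.06,0],[2,0,0,0.06,0],[3,0,0,0,0],[5,0,0,0,0],[8.5,0,0,0,0],[8.5,0,0,0,0],[8.5,0,0,0,0]])

```text
time_s: 20.4
position: [0.5427, -0.3558, 0.0718]
ee_rot: [[0.122, 0.992, -0.0], [0.992, -0.122, 0.0], [0.0, -0.0, -1.0]]
force: [-0.1, -1.1, -0.5]
grip_width: 0.0847
grip_force: 0.0
```

Request:
step_arm(moves=[[8.5,0,0,0,0],[8.5,0,0,0,0],[8.5,0,0,-2,0],[8.5,0,0,-5,0],[8.5,0,0,-9,0],[8.5,0,0,-13,0],[8.5,0,0,-15,0],[8.5,0,0,-15,0]])

```text
time_s: 21.2
position: [0.5435, -0.3565, 0.225]
ee_rot: [[0.122, 0.992, 0.004], [0.992, -0.122, -0.003], [-0.003, 0.004, -1.0]]
force: [-0.3, 1.2, -0.0]
grip_width: 0.085
grip_force: 0.0
```

```bash
python3 - <<'E'
from h import *
row([.54,-.352,.226],83)
a=snap('wrist')["color"];b=snap('top')["color"];c=snap('scene')["color"]
f=lambda i,x,y,w,h,W,H:cv2.resize(i[y:y+h,x:x+w],(W,H),interpolation=cv2.INTER_CUBIC)
cv2.imwrite('pics/c7.png',np.vstack([np.hstack([f(a,200,0,256,192,400,300),f(b,190,125,140,105,400,300)]),np.hstack([f(c,180,230,120,90,400,300),f(c,320,110,180,135,400,300)])]))
E
```

```text
row [ 0.4  -0.41 -0.11] tw -0.0 pos [ 0.5435 -0.3565  0.225 ] yaw 82.97 F [-0.3   1.22 -0.03] t 21.2 w 0.085 tilt [ 0.0038 -0.0032]
```

View pics/c7.png

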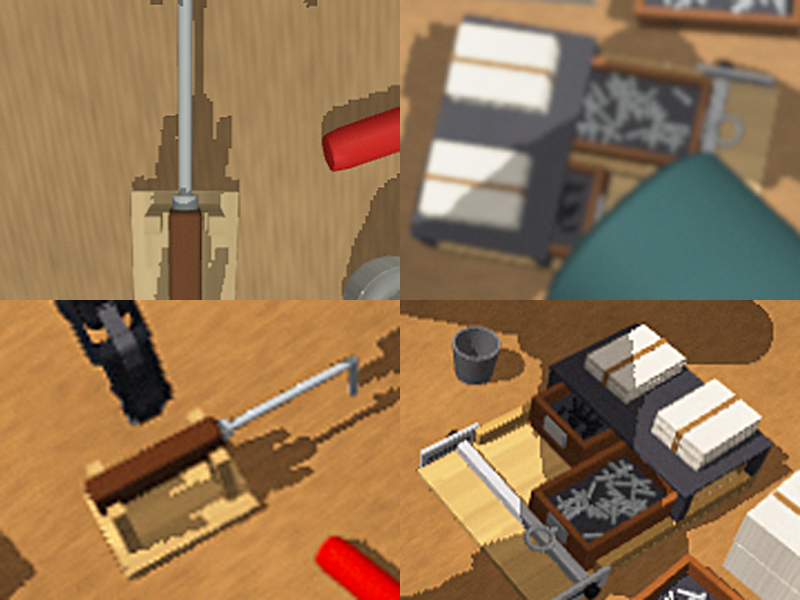

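The hook is back in both saddles with its tip hanging (lower left), and the tray stands against the bar, unhooked (upper and lower right). Handing in.

```bash
python3 -c "
from h import *
print(ticket.hand_in())"
```

```text
the job is handed in; nothing more can be done
None
```

The screw tray was drawn up to the stop bar and held there at 7 to 12 N for over 2 s. It was then unhooked, the hook was laid back in its rest, and the job was handed in at about 21 s; no verdict was shown.

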